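Snap the wide folding stand open for the check sheet

TASK

Set up the wider of the two folding stands so that the clipboard can go on it: lift its folded wire back until the sprung hinge snaps over and the back stands fully open against its stops, then let go. Leave the narrow stand folded flat.

Things in the scene. Friction and masses are not known exactly. Their poses are not given: they have to be found in the camera images.
- wide_stand: WIDE stand: fixed grey base plate 89 mm deep, 150 wide, 10 high (front lip to 21 mm), with a hinged back: a U of dark 10 mm wire as wide as the base, a thin aluminium panel across its hinge half. Origin at table height; x axis points to the rear, roughly away from the robot (turned up to 30 degrees), y along the hinge. Hinge line at x = +50, z = 32 mm; the base spans x = -18 to +71 mm.
- wide_bar (a point): Middle of the crossbar (free edge) of the wide stand's back: straight round bar, 10 mm thick, 150 long, parallel to the hinge, 130 mm from it. Folded, it lies level in front of the base, on the robot's side, centre 32 mm above the table, nothing under it, 55 mm free between it and base or panel. Site axes turn with the back: y along the bar, x from bar to hinge.
- wide_back (a joint): Opening angle of the wide stand's back, rad: 0 folded flat, 1.78 fully open on its stops, 12 degrees past upright. The bar swings up and to the rear on a 130 mm radius. Over-centre spring: below about 0.9 it pulls shut (2.5 N at the bar when flat); past about 1.15 it snaps fully open by itself and stays.
- narrow_back (a joint): Opening angle of the NARROW stand's back, rad: 0 folded flat (as now), 1.78 fully open. The same stand in the same materials, but only 80 mm wide; a bystander. The two stand side by side, centres some 200 to 280 mm apart, left and right in either order.

How it is judged:
At the end, for the whole second after the job is handed in: The wide stand's back is open to more than 1.6 rad (within 10 degrees of its stops at 1.78) and still; the narrow stand's back is folded flat (below 0.15 rad) (value of joint wide_back above 1.6 rad and velocity of joint wide_back below 0.2 rad/s and value of joint narrow_back below 0.15 rad); the robot touches nothing.
It fails at once if the narrow stand's back is lifted by more than about 20 degrees (value of joint narrow_back above 0.35 rad).
It also fails if it takes over 35 s, if anything falls off the work surface, if the arm or the gripper's body presses on something with over 40 N, if the wrist force passes 120 N, or if a joint passes its speed limit or range.

ROBOT

A 6-joint arm with a two-finger parallel gripper is mounted at the origin on a cart in front of the work surface, level with it; the furniture and walls round the work are solid. World frame = base frame: x ahead of the robot, y to its left, z up, the work surface at z = 0. Lengths are in m, angles in rad, forces in N, time in s.
With the tool pointing down it reaches from about 0.325 to 0.9 m from the base axis. Payload 3.5 kg.
Tool frame: the origin (TCP) lies on the front face of the gripper's body, between the roots of the fingers; the fingertips stand 73 mm ahead of it and the grasp point (between the pads) lies 54 mm ahead of it; z points along the fingers, y is the line along which they close (so a half turn about z gives the same grasp; the last joint's range is limited). The gripper opens to 85 mm and grips with 20 to 120 N. Pads are 22 mm wide; open, the fingers measure 114 mm over their backs; the gripper's body (76 mm by 85 mm) begins 54 mm behind the grasp point. The pads swing forward as they close: fully open they stand 13 mm farther back than shut.
Start: joints at [-1.249, 0.276, -0.026, 1.268, 0, 1.467], TCP at [0.258, -0.569, 0.304] pointing down, gripper open.
Joint ranges: [-3.12, 3.12], [-0.85, 1.88], [-1.08, 1.24], [-1.95, 2.15], [-1.57, 1.53], [-3.14, 3.14]. Speed limits (rad/s): [2.57, 2.57, 3.14, 3.14, 3.14, 3.14].

INTERFACE

Orientations are given as [roll, pitch, yaw] about the fixed x, y, z axes, in that order (R = Rz(yaw) Ry(pitch) Rx(roll)).
In Python, from rig import sensors, cams, arm gives the robot as it stands. The module is installed in compiled form; this text tells all that it offers.
- The arm moves only by the tool apply_moves, never from a script. Its argument "motion" is a list of rows, each an object of numbers: "dx", "dy", "dz": the shift along the tool's x, y, z in m; "wx", "wy", "wz": the turn, a rotation vector about the tool's x, y, z in degrees; "claw": the closure, from 0 (fully open) to 1 (shut). A call has 1 to 10 rows; each row is the pose to reach, as a shift and turn from the pose commanded when the call began, along the tool's axes at that moment; what a row does not reach only later rows make up. A row lasts 1/10 s, in which the tool goes at most 50 mm and 8.59 degrees, less where a joint would pass 70% of its speed; a pose out of reach is approached as far as the arm can. A call with a gripper value outside its range is refused whole. The fingers move at their own pace and stop on an object; the grip force is fixed at half the most. Time passes only in rows, so rows that repeat a pose let the fingers close. It gives the time, the measured TCP pose, the force, the opening and the grip force at its end, in the units of the state.
- sensors.read_state(): the state, without advancing time (a new reading comes with each control period).
- cams.snapshot(name): name is "side" or "top"; returns the picture (400x640x3 uint8, red, green, blue); there is no depth.
- cams.get_calibration(name): a dict with "fx", "fy", "cx", "cy" (pixels), "R" (3x3) and "t" (3): a world point X has camera coordinates R X + t. Camera axes: x right, y down, z forward; pixel columns grow to the right and rows downward; lengths in m; the calibration is good to about 2 mm. A picture is of the moment at which its call begins. get_calibration takes no time and is no camera call.
- arm.sign_off(): hands the job in; it is judged then, once.
The state is a dict: "t": time; "joints": joint angles; "joint_vel": joint speeds; "tau": joint torques, N m; "eef_pos": TCP position; "eef_rot": TCP orientation; "force": force on the tool from outside, world axes, zero at the start; "wrist_torque": the same for the moment, N m; "gripper_width": finger opening in m; "gripper_force": force on a finger pad.
Only numpy, scipy, OpenCV 4.12 (cv2) and the standard library are available. Lean on these libraries where they do the work, as an engineer would, in place of code of your own. Each camera call takes 0.05 s, during which the arm holds its last target. There are 200 camera calls.

## Working session

There is one attempt and no reset: what is moved stays moved. The work goes in short steps, Python scripts to look and compute and a tool call to move; the robot and the scene stay as the last step left them, time stands still between calls to the robot, and variables do not carry over. Pictures are saved under pics/ and viewed, at most 10 in all, crops included, and the job is handed in when it is done.

Besides the shell and the picture viewer there is one more tool, called after "Request:" by a JSON object that holds its "method" and its "body". apply_moves: Moves the arm, as the interface text tells. Its arguments: {"type":"object","properties":{"motion":{"type":"array","items":{"type":"object","properties":{"dx":{"type":"number"},"dy":{"type":"number"},"dz":{"type":"number"},"wx":{"type":"number"},"wy":{"type":"number"},"wz":{"type":"number"},"claw":{"type":"number"}}}}},"required":["motion"]}

```bash
mkdir -p pics
python3 - <<'E'
from rig import sensors,cams
import cv2
for n in("top","side"):
    cv2.imwrite(f"pics/{n}0.png",cams.snapshot(n)[:,:,::-1]); c=cams.get_calibration(n); print(n,c)
print(sensors.read_state())
E
```

```text
top {'fx': 458.62305341975787, 'fy': 458.62305341975787, 'cx': 319.23856804879824, 'cy': 193.0039432618415, 'R': array([[ 0.01837929, -0.99943203,  0.02824573],
       [-0.99729428, -0.0203365 , -0.07064376],
       [ 0.07117806, -0.02687093, -0.99710162]]), 't': array([0.16180326, 0.5260182 , 0.88772626])}
side {'fx': 504.29934516305116, 'fy': 504.29934516305116, 'cx': 321.1541157688935, 'cy': 198.55551256836227, 'R': array([[-0.82366841,  0.56683667, -0.01632601],
       [ 0.47962487,  0.68100373, -0.55334791],
       [-0.30253981, -0.46360555, -0.83279022]]), 't': array([ 0.33044927, -0.33079759,  1.1538903 ])}
{'t': 0.1, 'joints': array([-1.24941572e+00,  2.77055654e-01, -2.77642501e-02,  1.26800755e+00,
        4.91060197e-05,  1.46738476e+00]), 'joint_vel': array([ 6.82603293e-05, -1.00999246e-03,  5.30624481e-03, -7.68641073e-04,
       -1.25072472e-03,  1.48857390e-04]), 'tau': array([ 2.96177332e-04, -4.46708035e+01,  2.96128428e+01,  8.50079785e-03,
       -6.05712762e-05,  4.12457082e-07]), 'eef_pos': array([ 0.25739507, -0.56891096,  0.30286251]), 'eef_rot': array([-3.13957744e+00, -2.58511521e-04,  4.24791866e-01]), 'force': array([ 0.04357641, -0.34809448,  0.02750742]), 'wrist_torque': array([ 0.06455822, -0.02693871,  0.034413  ]), 'gripper_force': 0.0, 'gripper_width': 0.08525428510468058}
```

View pics/top0.png

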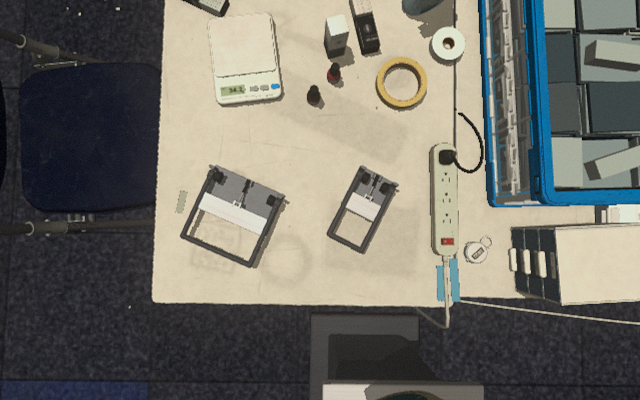

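View pics/side0.png

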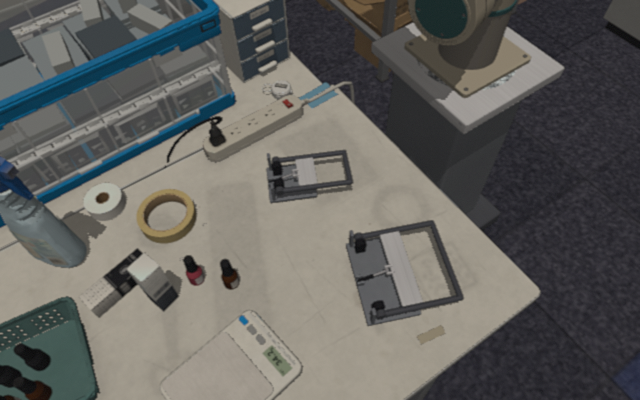

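The top view shows the wide stand at left, with its crossbar running from about (184,236) to (252,264). The narrow stand is at about (362,210). In the side view the wide bar runs from about (433,224) to (459,299).

```bash
cat > h.py <<'E'
import numpy as np,cv2
from rig import sensors,cams,arm
def ray(n,uv,z):
    c=cams.get_calibration(n);R=c["R"];o=-R.T@c["t"]
    uv=np.atleast_2d(uv).astype(float)
    d=np.c_[(uv[:,0]-c["cx"])/c["fx"],(uv[:,1]-c["cy"])/c["fy"],np.ones(len(uv))]@R
    return o+d*((z-o[2])/d[:,2])[:,None]
def proj(n,X):
    c=cams.get_calibration(n);p=np.atleast_2d(X)@c["R"].T+c["t"]
    return np.c_[p[:,0]/p[:,2]*c["fx"]+c["cx"],p[:,1]/p[:,2]*c["fy"]+c["cy"]]
E
python3 - <<'E'
from h import *
for n,(x0,y0,x1,y1) in dict(top=(172,160,296,275),side=(340,215,470,325)).items():
    im=cv2.imread(f"pics/{n}0.png"); g=im.max(2); m=np.zeros_like(g); m[y0:y1,x0:x1]=(g[y0:y1,x0:x1]<95)*255
    k,l,s,_=cv2.connectedComponentsWithStats(m); i=1+s[1:,4].argmax(); m=(l==i)
    v,u=np.nonzero(m); P=ray(n,np.c_[u,v],.032)[:,:2].astype(np.float32)
    r=cv2.minAreaRect(P); print(n,s[i],r); print(cv2.boxPoints(r))
    hull=cv2.convexHull(np.c_[u,v].astype(np.int32)); a=cv2.approxPolyDP(hull,4,True)[:,0]; print(np.c_[a,ray(n,a,.032)].round(3))
    o=cv2.resize(im[y0:y1,x0:x1],None,fx=3,fy=3,interpolation=0); mm=cv2.resize(m[y0:y1,x0:x1].astype(np.uint8),None,fx=3,fy=3,interpolation=0)
    oo=o.copy(); oo[mm>0]=(0,0,255); cv2.imwrite(f"pics/{n}m.png",np.hstack([o,oo]))
E
```

```text
top [ 180  167  105  100 1419] ((0.4733849763870239, 0.33923545479774475), (0.15266790986061096, 0.15079842507839203), 67.79788208007812)
[[0.37473145 0.29705262]
 [0.5143491  0.24006969]
 [0.57203853 0.3814183 ]
 [0.43242085 0.43840122]]
[[2.84e+02 1.96e+02 5.14e-01 2.40e-01 3.20e-02]
 [2.51e+02 2.66e+02 3.79e-01 3.00e-01 3.20e-02]
 [1.80e+02 2.36e+02 4.34e-01 4.37e-01 3.20e-02]
 [2.14e+02 1.67e+02 5.68e-01 3.77e-01 3.20e-02]]
side [ 346  220  117  105 3700] ((0.47608429193496704, 0.34094667434692383), (0.16742590069770813, 0.1600039154291153), 67.45183563232422)
[[0.37009734 0.2943105 ]
 [0.5178701  0.2329554 ]
 [0.58207124 0.38758284]
 [0.43429846 0.44893795]]
[[4.62e+02 2.99e+02 4.33e-01 4.38e-01 3.20e-02]
 [3.68e+02 3.24e+02 5.79e-01 3.86e-01 3.20e-02]
 [3.46e+02 2.47e+02 5.28e-01 2.59e-01 3.20e-02]
 [3.50e+02 2.32e+02 5.06e-01 2.40e-01 3.20e-02]
 [4.33e+02 2.21e+02 3.75e-01 3.05e-01 3.20e-02]]
```

View pics/topm.png

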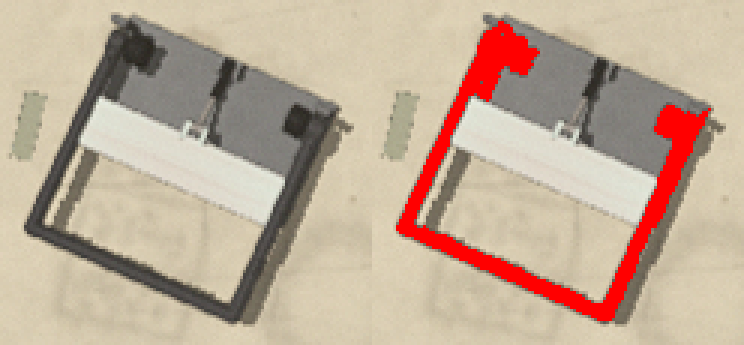

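Outer corners at (0.379,0.300) and (0.434,0.437) give a bar length of 148 mm (150 expected). The two views agree to about 3 mm. This puts the bar centre at about (0.410,0.368,0.032), the stand yaw at about -22°, and the hinge at about (0.530,0.319). I'll take the tool yaw to +68°, going around by x = 0.45.

Request:
{"method": "apply_moves", "body": {"motion": [{"dx": 0.368,"dy": -0.348,"wz": -20},{"dx": 0.368,"dy": -0.348,"wz": -20},{"dx": 0.368,"dy": -0.348,"wz": -20},{"dx": 0.368,"dy": -0.348,"wz": -20},{"dx": 0.368,"dy": -0.348,"wz": -20},{"dx": 0.368,"dy": -0.348,"wz": -20},{"dx": 0.368,"dy": -0.348,"wz": -20},{"dx": 0.368,"dy": -0.348,"wz": -20},{"dx": 0.368,"dy": -0.348,"wz": -20},{"dx": 0.368,"dy": -0.348,"wz": -20}]}}

```text
schema error: expected keys dx, dy, dz, wx, wy, wz, claw
```

Request:
{"method": "apply_moves", "body": {"motion": [{"dx": 0.368,"dy": -0.348,"dz": 0,"wx": 0,"wy": 0,"wz": -20,"claw": 0},{"dx": 0.368,"dy": -0.348,"dz": 0,"wx": 0,"wy": 0,"wz": -20,"claw": 0},{"dx": 0.368,"dy": -0.348,"dz": 0,"wx": 0,"wy": 0,"wz": -20,"claw": 0},{"dx": 0.368,"dy": -0.348,"dz": 0,"wx": 0,"wy": 0,"wz": -20,"claw": 0},{"dx": 0.368,"dy": -0.348,"dz": 0,"wx": 0,"wy": 0,"wz": -20,"claw": 0},{"dx": 0.368,"dy": -0.348,"dz": 0,"wx": 0,"wy": 0,"wz": -20,"claw": 0},{"dx": 0.368,"dy": -0.348,"dz": 0,"wx": 0,"wy": 0,"wz": -20,"claw": 0},{"dx": 0.368,"dy": -0.348,"dz": 0,"wx": 0,"wy": 0,"wz": -20,"claw": 0},{"dx": 0.368,"dy": -0.348,"dz": 0,"wx": 0,"wy": 0,"wz": -20,"claw": 0},{"dx": 0.368,"dy": -0.348,"dz": 0,"wx": 0,"wy": 0,"wz": -20,"claw": 0}]}}

```text
t: 1.1
eef_pos: [0.447, -0.1046, 0.3037]
eef_rot: [-3.142, 0.0, 0.774]
force: [1.0, -0.6, -0.6]
gripper_width: 0.0852
gripper_force: 0.0
```

Request:
{"method": "apply_moves", "body": {"motion": [{"dx": 0.302,"dy": -0.365,"dz": 0.1,"wx": 0,"wy": 0,"wz": -24,"claw": 0},{"dx": 0.302,"dy": -0.365,"dz": 0.1,"wx": 0,"wy": 0,"wz": -24,"claw": 0},{"dx": 0.302,"dy": -0.365,"dz": 0.1,"wx": 0,"wy": 0,"wz": -24,"claw": 0},{"dx": 0.302,"dy": -0.365,"dz": 0.1,"wx": 0,"wy": 0,"wz": -24,"claw": 0},{"dx": 0.302,"dy": -0.365,"dz": 0.1,"wx": 0,"wy": 0,"wz": -24,"claw": 0},{"dx": 0.302,"dy": -0.365,"dz": 0.1,"wx": 0,"wy": 0,"wz": -24,"claw": 0},{"dx": 0.302,"dy": -0.365,"dz": 0.1,"wx": 0,"wy": 0,"wz": -24,"claw": 0},{"dx": 0.302,"dy": -0.365,"dz": 0.1,"wx": 0,"wy": 0,"wz": -24,"claw": 0},{"dx": 0.302,"dy": -0.365,"dz": 0.1,"wx": 0,"wy": 0,"wz": -24,"claw": 0},{"dx": 0.302,"dy": -0.365,"dz": 0.1,"wx": 0,"wy": 0,"wz": -24,"claw": 0}]}}

```text
t: 2.1
eef_pos: [0.4067, 0.368, 0.2028]
eef_rot: [-3.141, 0.0, 1.195]
force: [0.5, -0.9, 0.4]
gripper_width: 0.0853
gripper_force: 0.0
```

Request:
{"method": "apply_moves", "body": {"motion": [{"dx": 0.001,"dy": 0.003,"dz": 0.03,"wx": 0,"wy": 0,"wz": 0,"claw": 0.45},{"dx": 0.001,"dy": 0.003,"dz": 0.06,"wx": 0,"wy": 0,"wz": 0,"claw": 0.45},{"dx": 0.001,"dy": 0.003,"dz": 0.06,"wx": 0,"wy": 0,"wz": 0,"claw": 0.45},{"dx": 0.001,"dy": 0.003,"dz": 0.06,"wx": 0,"wy": 0,"wz": 0,"claw": 0.45}]}}

```text
t: 2.5
eef_pos: [0.4103, 0.3647, 0.1434]
eef_rot: [-3.14, 0.002, 1.193]
force: [-0.0, -0.4, -0.3]
gripper_width: 0.047
gripper_force: 0.0
```

Run:
```python
from h import *
a=cams.snapshot("side")[190:340,320:520,::-1]; b=cams.snapshot("top")[140:290,140:340,::-1]
cv2.imwrite("pics/pre.png",np.vstack([cv2.resize(a,None,fx=2,fy=2),cv2.resize(b,None,fx=2,fy=2)]))
s=sensors.read_state();print(s["eef_pos"],s["eef_rot"],s["gripper_width"])
```

```text
[0.41193857 0.36557869 0.14537411] [ 3.14034807e+00 -1.96378951e-03  1.19231407e+00] 0.04686225899575699
```

View pics/pre.png

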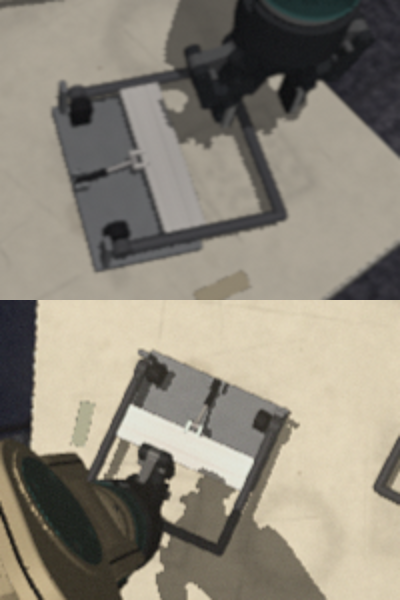

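The fingers straddle the bar in the side view: the rear finger is inside the U and the front one outside it. Next I descend and close.

Request:
{"method": "apply_moves", "body": {"motion": [{"dx": 0,"dy": -0.001,"dz": 0.03,"wx": 0,"wy": 0,"wz": 0,"claw": 0.45},{"dx": 0,"dy": -0.001,"dz": 0.057,"wx": 0,"wy": 0,"wz": 0,"claw": 0.45},{"dx": 0,"dy": -0.001,"dz": 0.057,"wx": 0,"wy": 0,"wz": 0,"claw": 0.45},{"dx": 0,"dy": -0.001,"dz": 0.057,"wx": 0,"wy": 0,"wz": 0,"claw": 1},{"dx": 0,"dy": -0.001,"dz": 0.057,"wx": 0,"wy": 0,"wz": 0,"claw": 1},{"dx": 0,"dy": -0.001,"dz": 0.057,"wx": 0,"wy": 0,"wz": 0,"claw": 1},{"dx": 0,"dy": -0.001,"dz": 0.057,"wx": 0,"wy": 0,"wz": 0,"claw": 1},{"dx": 0,"dy": -0.001,"dz": 0.057,"wx": 0,"wy": 0,"wz": 0,"claw": 1},{"dx": 0,"dy": -0.001,"dz": 0.057,"wx": 0,"wy": 0,"wz": 0,"claw": 1}]}}

```text
t: 3.5
eef_pos: [0.407, 0.3681, 0.0891]
eef_rot: [-3.132, -0.005, 1.195]
force: [-11.8, 5.7, 8.7]
gripper_width: 0.0076
gripper_force: 58.6
```

Request:
{"method": "apply_moves", "body": {"motion": [{"dx": 0,"dy": -0.004,"dz": -0.008,"wx": 0,"wy": 0,"wz": 0,"claw": 1},{"dx": 0,"dy": -0.003,"dz": -0.016,"wx": 0,"wy": 0,"wz": 0,"claw": 1},{"dx": 0,"dy": -0.002,"dz": -0.023,"wx": 0,"wy": 0,"wz": 0,"claw": 1},{"dx": 0,"dy": 0,"dz": -0.031,"wx": 0,"wy": 0,"wz": 0,"claw": 1},{"dx": 0,"dy": 0.002,"dz": -0.038,"wx": 0,"wy": 0,"wz": 0,"claw": 1},{"dx": 0,"dy": 0.004,"dz": -0.046,"wx": 0,"wy": 0,"wz": 0,"claw": 1},{"dx": 0,"dy": 0.007,"dz": -0.053,"wx": 0,"wy": 0,"wz": 0,"claw": 1},{"dx": 0,"dy": 0.011,"dz": -0.06,"wx": 0,"wy": 0,"wz": 0,"claw": 1},{"dx": 0,"dy": 0.015,"dz": -0.067,"wx": 0,"wy": 0,"wz": 0,"claw": 1},{"dx": 0,"dy": 0.019,"dz": -0.073,"wx": 0,"wy": 0,"wz": 0,"claw": 1}]}}

```text
t: 4.5
eef_pos: [0.4256, 0.3603, 0.1614]
eef_rot: [-3.133, -0.004, 1.194]
force: [-7.2, 7.6, 0.7]
gripper_width: 0.0074
gripper_force: 58.5
```

Run:
```python
from h import *
a=cams.snapshot("side")[150:350,300:560,::-1]
cv2.imwrite("pics/l1.png",cv2.resize(a,None,fx=2,fy=2))
s=sensors.read_state();print(s["eef_pos"],s["eef_rot"],s["gripper_width"],s["gripper_force"],s["force"])
```

```text
[0.4261292  0.36010722 0.16243933] [-3.13400191 -0.00369015  1.19364311] 0.007583356876700987 58.62421095371246 [-9.97942388  7.06575563  5.60367421]
```

View pics/l1.png

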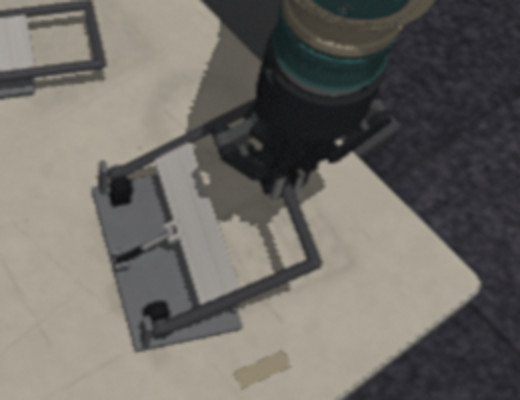

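The side view shows the back lifted to about 0.6 rad with the bar held near its middle. I'll keep following the arc.

Request:
{"method": "apply_moves", "body": {"motion": [{"dx": 0,"dy": 0.006,"dz": -0.01,"wx": 0,"wy": 0,"wz": 0,"claw": 1},{"dx": 0,"dy": 0.014,"dz": -0.02,"wx": 0,"wy": 0,"wz": 0,"claw": 1},{"dx": 0,"dy": 0.024,"dz": -0.028,"wx": 0,"wy": 0,"wz": 0,"claw": 1},{"dx": 0,"dy": 0.034,"dz": -0.036,"wx": 0,"wy": 0,"wz": 0,"claw": 1},{"dx": 0,"dy": 0.045,"dz": -0.042,"wx": 0,"wy": 0,"wz": 0,"claw": 1},{"dx": 0,"dy": 0.057,"dz": -0.048,"wx": 0,"wy": 0,"wz": 0,"claw": 1},{"dx": 0,"dy": 0.07,"dz": -0.052,"wx": 0,"wy": 0,"wz": 0,"claw": 1},{"dx": 0,"dy": 0.082,"dz": -0.055,"wx": 0,"wy": 0,"wz": 0,"claw": 1},{"dx": 0,"dy": 0.095,"dz": -0.056,"wx": 0,"wy": 0,"wz": 0,"claw": 1},{"dx": 0,"dy": 0.108,"dz": -0.057,"wx": 0,"wy": 0,"wz": 0,"claw": 1}]}}

```text
t: 5.55
eef_pos: [0.5296, 0.3176, 0.221]
eef_rot: [3.137, -0.0, 1.192]
force: [-1.2, -2.5, 3.4]
gripper_width: 0.0074
gripper_force: 62.3
```

Run:
```python
from h import *
a=cams.snapshot("side")[120:350,260:520,::-1]
cv2.imwrite("pics/l2.png",cv2.resize(a,None,fx=2,fy=2))
s=sensors.read_state();print(s["eef_pos"],s["eef_rot"],s["gripper_width"],s["gripper_force"],s["force"])
```

```text
[0.53163301 0.31675576 0.2208803 ] [ 3.13501743e+00 -2.43471723e-04  1.19019875e+00] 0.00783289258148306 63.09321999549866 [-1.03349412 -4.79946806  9.38269487]
```

View pics/l2.png

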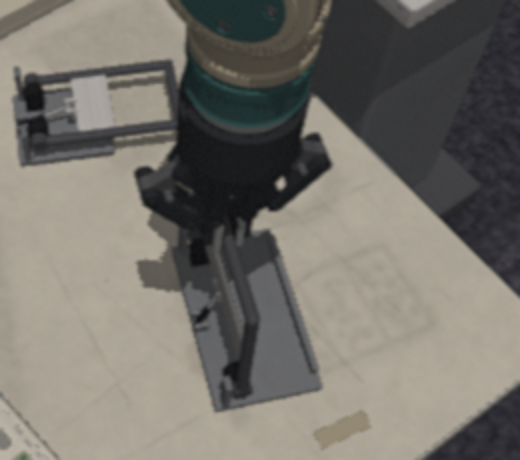

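The back is upright at about 1.6 rad. I'll go a little further, open the fingers halfway, then withdraw upward.

Request:
{"method": "apply_moves", "body": {"motion": [{"dx": 0,"dy": 0.008,"dz": 0.0,"wx": 0,"wy": 0,"wz": 0,"claw": 1},{"dx": 0,"dy": 0.016,"dz": 0.001,"wx": 0,"wy": 0,"wz": 0,"claw": 1},{"dx": 0,"dy": 0.016,"dz": 0.001,"wx": 0,"wy": 0,"wz": 0,"claw": 1},{"dx": 0,"dy": 0.018,"dz": 0.0,"wx": 0,"wy": 0,"wz": 0,"claw": 0.4},{"dx": 0,"dy": 0.018,"dz": 0.0,"wx": 0,"wy": 0,"wz": 0,"claw": 0.4},{"dx": 0,"dy": 0.018,"dz": 0.0,"wx": 0,"wy": 0,"wz": 0,"claw": 0.4},{"dx": 0,"dy": 0.018,"dz": 0.0,"wx": 0,"wy": 0,"wz": 0,"claw": 0.4},{"dx": 0,"dy": 0.018,"dz": -0.01,"wx": 0,"wy": 0,"wz": 0,"claw": 0.4},{"dx": 0,"dy": 0.018,"dz": -0.03,"wx": 0,"wy": 0,"wz": 0,"claw": 0.4},{"dx": 0,"dy": 0.018,"dz": -0.05,"wx": 0,"wy": 0,"wz": 0,"claw": 0.4}]}}

```text
t: 6.6
eef_pos: [0.5444, 0.3121, 0.2676]
eef_rot: [-3.141, 0.001, 1.193]
force: [0.8, -0.4, -0.3]
gripper_width: 0.0511
gripper_force: 0.0
```

Request:
{"method": "apply_moves", "body": {"motion": [{"dx": 0,"dy": 0,"dz": -0.03,"wx": 0,"wy": 0,"wz": 0,"claw": 0.4},{"dx": 0,"dy": 0,"dz": -0.07,"wx": 0,"wy": 0,"wz": 0,"claw": 0.4},{"dx": 0,"dy": -0.03,"dz": -0.1,"wx": 0,"wy": 0,"wz": 0,"claw": 0.4},{"dx": 0,"dy": -0.08,"dz": -0.1,"wx": 0,"wy": 0,"wz": 0,"claw": 0.4},{"dx": 0,"dy": -0.12,"dz": -0.1,"wx": 0,"wy": 0,"wz": 0,"claw": 0.4},{"dx": 0,"dy": -0.12,"dz": -0.1,"wx": 0,"wy": 0,"wz": 0,"claw": 0.4},{"dx": 0,"dy": -0.12,"dz": -0.1,"wx": 0,"wy": 0,"wz": 0,"claw": 0.4}]}}

```text
t: 7.3
eef_pos: [0.4326, 0.3569, 0.3678]
eef_rot: [3.14, -0.001, 1.195]
force: [0.5, 0.5, 0.0]
gripper_width: 0.0513
gripper_force: 0.0
```

Run:
```python
from h import *
cv2.imwrite("pics/fin.png",cams.snapshot("side")[:,:,::-1])
h=np.array([.5275,.319,.032]);x=np.array([.928,-.372,0]);y=np.array([.372,.928,0])
for th in (1.5,1.6,1.78): print(th,proj("side",[h-.13*np.cos(th)*x+[0,0,.13*np.sin(th)]+s*.075*y for s in(-1,1)]).round())
s=sensors.read_state();print(s["eef_pos"],s["force"],s["t"])
```

```text
1.5 [[366. 190.]
 [396. 280.]]
1.6 [[357. 192.]
 [387. 282.]]
1.78 [[342. 196.]
 [370. 287.]]
[0.4334313  0.35657079 0.36753148] [ 0.47214839 -0.12806303 -0.58419886] 7.35
```

View pics/fin.png

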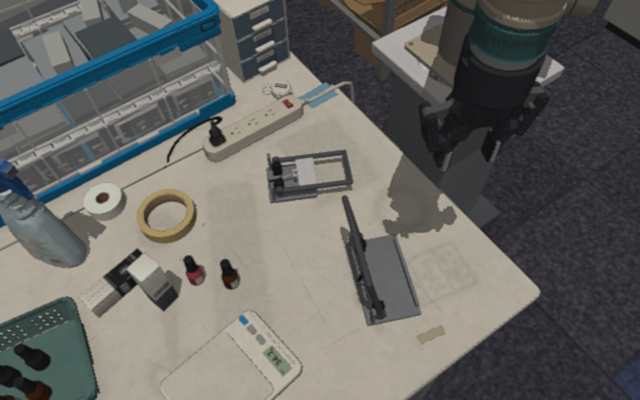

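The final picture shows the wide back open, with its bar running from about (345,199) to (372,288). That matches the 1.78 rad projection of (342,196) to (370,287). The narrow stand is still flat, and the gripper is clear.

```bash
python3 -c "
from rig import arm; print(arm.sign_off())"
```

```text
the job is handed in; nothing more can be done
None
```

The wide stand's back is fully open at about 1.78 rad by the final picture, the narrow stand is still folded flat, and the gripper is clear; I handed the job in at about 7.4 s, and the sign-off gave no verdict.

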